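Show how to dose the fabric softener

TASK

Show a housemate how to dose the softener: with the fingers pointing down and the fingertips two or three centimetres above it, point first at the cap of the green-capped bottle, then at the blue measuring cup, then at the drawer compartment with the blue insert, staying about two seconds over each. Touch and move nothing, and do not bring the fingertips down over the other bottle, the other cup or the other two compartments. Finish while still pointing at the compartment with the blue insert.

Things in the scene. Friction and masses are not known exactly. Their poses are not given: they have to be found in the camera images.
- bottle_green: White round bottle, 240 mm tall, 84 mm in diameter, with a green cap 44 mm in diameter and a green band round its label; loose, upright. Origin: centre of its underside, z up.
- bottle_green_cap (a point): Centre of the flat top of the green cap, 240 mm above the bottle's underside. The first thing to point at.
- bottle_pink: Bottle of the same shape and size with a pink cap and a pink band; a bystander. Origin: centre of its underside.
- bottle_pink_cap (a point): Centre of the flat top of the pink cap, 240 mm above the underside.
- cup_blue: Blue open measuring cup without a handle, 60 mm tall, 60 mm across the rim, loose and light. Origin: centre of its underside.
- cup_blue_rim (a point): Centre of the blue cup's mouth, at rim height (60 mm above its underside). The second thing to point at.
- cup_yellow: Yellow cup of the same shape and size; a bystander. Origin: centre of its underside.
- cup_yellow_rim (a point): Centre of the yellow cup's mouth, at rim height.
- carton: Blue powder carton with white and green discs, 80 x 190 x 200 mm (x, y, height), loose; a bystander. Origin: centre of its underside.
- drawer: Grey washing-machine dispenser drawer, fixed on the worktop: open tray 200 x 178 mm (x, y), walls 62 mm high, white front panel (200 wide, 75 high) at its -x end. Three compartments side by side in y, each 55 mm wide and 192 long, centres at y = -58, 0, +58 mm; only the -y one has a blue insert (120 x 50 mm). Origin: centre of its underside; x from front panel to back, z up.
- softener (a point): Centre of the compartment with the blue insert, at the height of the drawer's walls (62 mm above its underside; the insert lies 6 to 10 mm lower); axes as the drawer's. The third thing to point at; any place over the insert will do.
There are look-alikes about, which are no part of the job. What is shaped like the bottle_green but red is not meant. There is more than one size of the cup_blue; the one meant has the size given above.

How it is judged:
By the outcome, as a careful person would: the job done as asked, in the order asked, and still so for the second after the job is handed in, with the robot touching nothing.
It also fails if it takes over 64 s, if anything falls off the work surface, if the arm or the gripper's body presses on something with over 40 N, if the wrist force passes 120 N, or if a joint passes its speed limit or range.

ROBOT

A 6-joint arm with a two-finger parallel gripper is mounted at the origin on the work surface. World frame = base frame: x ahead of the robot, y to its left, z up, the work surface at z = 0. Lengths are in mm, angles in degrees, forces in N, time in s.
With the tool pointing down it reaches from about 300 to 850 mm from the base axis. Payload 4.2 kg.
Tool frame: the origin (TCP) lies between the finger pads, 19 mm behind the fingertips; this is the grasp point; z points along the fingers, y is the line along which they close (so a half turn about z gives the same grasp; the last joint's range is limited). The gripper opens to 91 mm and grips with 3 to 60 N. Pads are 32 mm wide; open, the fingers measure 118 mm over their backs; the gripper's body (76 mm by 178 mm) begins 60 mm behind the grasp point.
Start: joints at [71.849, 18.312, 89.639, -0, 72.044, -1.146], TCP at [168.167, 549.874, 232.776] pointing down, gripper open.
Joint ranges: [-177.97, 177.97], [-48.28, 115.42], [12.27, 149.76], [-77.06, 257.06], [2.81, 150.46], [-146.56, 146.56]. Speed limits (degrees/s): [147.25, 147.25, 180, 180, 180, 180].

INTERFACE

Orientations are given as [roll, pitch, yaw] about the fixed x, y, z axes, in that order (R = Rz(yaw) Ry(pitch) Rx(roll)).
In Python, from workcell import env gives the robot as it stands.
- The arm moves only by the tool send_rows, never from a script. Its argument "steps" is a list that holds one entry, the list of rows, each a list of 5 numbers: the shift along the tool's x, y, z scaled (see below), then the turn about the tool's z scaled (see below), then the opening, from 0 (shut) to 1 (fully open). In form: [[[dx, dy, dz, yaw, fingers], ...]]. A call has 1 to 5 rows; each row shifts and turns the commanded pose from where the row before left it, along the tool's axes as they then stand; what a row does not reach is not made up. The controller multiplies each number of a shift by 0.04 m and each number of a turn by 0.12 rad. A row lasts 1/12 s, in which the tool goes at most 41.7 mm and 7.16 degrees, less where a joint would pass 70% of its speed; a pose out of reach is approached as far as the arm can. A call with a number of a shift or a turn outside -1 to 1 is refused whole. A call with a gripper value outside its range is refused whole. The fingers move at their own pace and stop on an object; "squeeze" is the grip in N (left out, the last holds). Time passes only in rows, so rows that do not move let the fingers close. It gives the time, the measured TCP pose, the force, the opening and the grip force at its end, in the units of the state.
- env.state(): the state, without advancing time (a new reading comes with each control period).
- env.grab_frame(name): name is "side" or "top" or "wrist"; returns a dict with "pixels" (384x512x3 uint8, red, green, blue), "depth" (384x512 float32, mm along the optical axis (not along the pixel's ray), 0 where there is no reading), "intrinsics" (3x3 intrinsics, pixels), "cam_to_world" (4x4, takes a point from camera to world coordinates). Camera axes: x right, y down, z forward; pixel columns grow to the right and rows downward; lengths in mm; the calibration is good to about 2 mm. A picture is of the moment at which its call begins.
- env.job_done(): hands the job in; it is judged then, once.
The state is a dict: "time_s": time; "qpos": joint angles; "qvel": joint speeds; "effort": joint torques, N m; "ee_pos": TCP position; "ee_rot": TCP orientation; "force": force on the tool from outside, world axes, zero at the start; "torque": the same for the moment, N m; "gripper_width": finger opening in mm; "gripper_force": force on a finger pad.
Only numpy, scipy, OpenCV 4.12 (cv2) and the standard library are available. Lean on these libraries where they do the work, as an engineer would, in place of code of your own. Each camera call takes 0.05 s, during which the arm holds its last target. There are 200 camera calls.

## Working session

There is one attempt and no reset: what is moved stays moved. The work goes in short steps, Python scripts to look and compute and a tool call to move; the robot and the scene stay as the last step left them, time stands still between calls to the robot, and variables do not carry over. Pictures are saved under pics/ and viewed, at most 10 in all, crops included, and the job is handed in when it is done.

Besides the shell and the picture viewer there is one more tool, called after "Call:" as name([rows], argument=value, ...), one row to a line, values as JSON. send_rows: Moves the arm, as the interface text tells. Shifts and turns lie within -1 to 1; 1 stands for 0.04 m of shift or 0.12 rad of turn. Its arguments: {"type":"object","properties":{"steps":{"type":"array"},"squeeze":{"type":"number"}},"required":["steps"]}

```bash
mkdir -p pics
python3 - <<'E'
from workcell import env
import cv2,numpy as np
for n in("top","side"):
    f=env.grab_frame(n); cv2.imwrite(f"pics/{n}0.png",f["pixels"][:,:,::-1]); np.savez(f"{n}0.npz",**f)
    print(n,f["cam_to_world"].round(3).tolist())
s=env.state();print(s["time_s"],s["ee_pos"],s["ee_rot"],s["gripper_width"])
E
```

```text
top [[-0.027, -0.991, 0.13, 511.163], [-0.999, 0.03, 0.021, -82.991], [-0.024, -0.129, -0.991, 1029.787], [0.0, 0.0, 0.0, 1.0]]
side [[0.952, 0.225, -0.209, 887.314], [0.307, -0.728, 0.613, -890.432], [-0.015, -0.647, -0.762, 1191.847], [0.0, 0.0, 0.0, 1.0]]
0.1 [168.0334367  549.44942991 232.00819402] [-1.79909176e+02 -5.88305005e-04  1.62995682e+02] 91.14335912110947
```

View pics/top0.png

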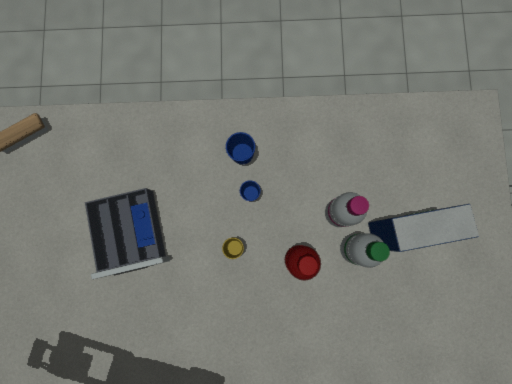

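View pics/side0.png

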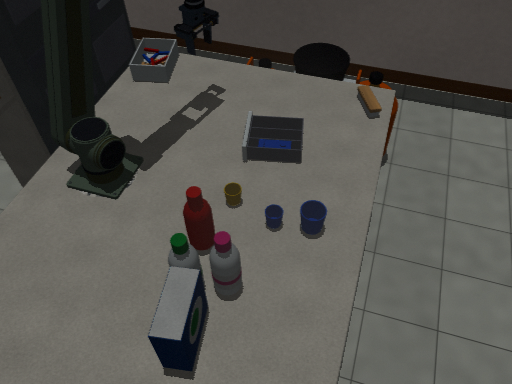

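Top view: green cap at (377,252), pink cap (358,205), red bottle (303,262), small blue cup (250,191), large blue cup (240,148), yellow cup (233,247), and insert (143,226). The side view shows the same things: green cap (180,243), small blue cup (274,214), large cup (313,215), insert (275,144). Next I measure them in both views.

```bash
cat > m.py <<'E'
import cv2,numpy as np
def load(n): return dict(np.load(n+".npz"))
def ray(f,u,v):
    T=f["cam_to_world"]; d=T[:3,:3]@np.linalg.solve(f["intrinsics"],[u,v,1.]); return T[:3,3],d
def plane(f,u,v,z):
    o,d=ray(f,u,v); return o+d*(z-o[2])/d[2]
def tri(fa,a,fb,b):
    o,d=ray(fa,*a); p,e=ray(fb,*b)
    s=np.linalg.lstsq(np.c_[d,-e],p-o,rcond=None)[0]; A=o+s[0]*d; B=p+s[1]*e
    return (A+B)/2, np.linalg.norm(A-B)
def blobs(f,lo,hi,minA=40):
    h=cv2.cvtColor(f["pixels"],cv2.COLOR_RGB2HSV); m=cv2.inRange(h,lo,hi)
    n,l,s,c=cv2.connectedComponentsWithStats(m)
    return [(i,s[i],c[i],l==i) for i in range(1,n) if s[i][4]>=minA]
def pts(f,m):
    v,u=np.nonzero(m&(f["depth"]>0)); z=f["depth"][v,u]
    c=np.linalg.solve(f["intrinsics"],np.c_[u,v,np.ones_like(u)].T)*z
    return (f["cam_to_world"][:3,:3]@c).T+f["cam_to_world"][:3,3]
E
python3 - <<'E'
from m import *
for n in("top0","side0"):
    f=load(n)
    for col,lo,hi in(("green",(45,90,40),(85,255,255)),("blue",(105,120,50),(130,255,255)),("pink",(150,90,60),(175,255,255)),("yellow",(20,100,50),(35,255,255))):
        for i,s,c,m in blobs(f,lo,hi):
            p=pts(f,m)
            if len(p)==0: continue
            zt=np.percentile(p[:,2],95); t=p[p[:,2]>zt-8]
            print(n,col,s.tolist(),c.round(1),"ztop",zt.round(),"zlow",np.percentile(p[:,2],5).round(),"topmid",((t.max(0)+t.min(0))/2).round(),"ext",np.ptp(t,axis=0).round())
E
```

```text
top0 green [367, 242, 23, 19, 324] [378.7 251.1] ztop 241.0 zlow 229.0 topmid [ 478. -332.  238.] ext [40. 42.  9.]
top0 blue [226, 132, 29, 30, 592] [241.4 147. ] ztop 84.0 zlow 3.0 topmid [769. -16.  82.] ext [81. 79. 11.]
top0 blue [240, 181, 21, 20, 306] [250.1 190.5] ztop 60.0 zlow 1.0 topmid [648. -39.  57.] ext [55. 57. 11.]
top0 blue [130, 203, 25, 45, 752] [142.1 224.8] ztop 58.0 zlow 49.0 topmid [560. 266.  57.] ext [124.  68.  13.]
top0 pink [349, 196, 20, 19, 290] [358.7 205. ] ztop 241.0 zlow 236.0 topmid [ 582. -294.  239.] ext [41. 41.  8.]
top0 yellow [222, 238, 22, 21, 361] [232.6 247.9] ztop 60.0 zlow 1.0 topmid [489.  13.  58.] ext [55. 58. 10.]
side0 green [170, 233, 17, 14, 181] [178.1 239.5] ztop 243.0 zlow 237.0 topmid [ 479. -333.  241.] ext [41. 42. 10.]
side0 blue [258, 139, 34, 10, 268] [274.2 143.4] ztop 62.0 zlow 51.0 topmid [562. 266.  61.] ext [123.  70.  14.]
side0 blue [301, 200, 26, 21, 115] [313.6 212.1] ztop 89.0 zlow 7.0 topmid [771. -15.  86.] ext [80. 81.  9.]
side0 blue [265, 205, 18, 14, 49] [272.3 214. ] ztop 63.0 zlow 6.0 topmid [648. -40.  60.] ext [57. 56. 10.]
side0 pink [213, 231, 18, 14, 184] [221.4 237.6] ztop 243.0 zlow 237.0 topmid [ 584. -295.  241.] ext [42. 42. 10.]
side0 yellow [224, 182, 18, 24, 311] [232.7 192.8] ztop 61.0 zlow 8.0 topmid [491.  14.  60.] ext [58. 62. 14.]
```

Both views agree, and the heights match the text: cap (478.5,-332.5,240), 60 mm blue cup (648,-39.5,60), insert (561,266). The larger cup is 85 mm tall, so it is a look-alike. I'll shut the fingers and swing round high up.

Call:
send_rows([
  [[-0.8,-0.4,-0.25,0,0],[-0.8,-0.4,-0.25,0,0],[-0.8,-0.4,-0.25,0,0],[-0.8,-0.4,-0.25,0,0],[-0.8,-0.4,-0.25,0,0]],
])

```text
time_s: 0.52
ee_pos: [298.5, 425.1, 282.8]
ee_rot: [-180.0, -0.0, 163.0]
force: [0.6, 0.8, -0.3]
gripper_width: 60.5
gripper_force: 0.0
```

Call:
send_rows([
  [[-0.8,-0.4,-0.25,0,0],[-0.8,-0.4,-0.25,0,0],[-0.8,-0.4,-0.25,0,0],[-0.8,-0.4,-0.25,0,0],[-0.8,-0.4,-0.25,0,0]],
])

```text
time_s: 0.93
ee_pos: [428.2, 301.7, 333.0]
ee_rot: [-180.0, -0.0, 163.0]
force: [-0.4, -0.2, -0.2]
gripper_width: 27.4
gripper_force: 0.0
```

Call:
send_rows([
  [[-0.29,-0.74,-0.01,0,0],[-0.29,-0.74,-0.01,0,0],[-0.29,-0.74,-0.01,0,0],[-0.29,-0.74,-0.01,0,0],[-0.29,-0.74,-0.01,0,0]],
])

```text
time_s: 1.35
ee_pos: [439.2, 143.2, 334.4]
ee_rot: [-180.0, -0.0, 163.0]
force: [-0.3, -1.0, 0.3]
gripper_width: 0.3
gripper_force: 0.0
```

Call:
send_rows([
  [[-0.29,-0.74,-0.01,0,0],[-0.29,-0.74,-0.01,0,0],[-0.29,-0.74,-0.01,0,0],[-0.29,-0.74,-0.01,0,0],[-0.29,-0.74,-0.01,0,0]],
])

```text
time_s: 1.77
ee_pos: [451.3, -15.2, 336.5]
ee_rot: [-180.0, -0.0, 163.0]
force: [0.2, -0.0, -0.4]
gripper_width: 0.4
gripper_force: 0.0
```

Call:
send_rows([
  [[-0.29,-0.74,-0.01,0,0],[-0.29,-0.74,-0.01,0,0],[-0.29,-0.74,-0.01,0,0],[-0.29,-0.74,-0.01,0,0],[-0.29,-0.74,-0.01,0,0]],
])

```text
time_s: 2.18
ee_pos: [463.5, -173.7, 338.4]
ee_rot: [180.0, -0.0, 163.0]
force: [1.0, -0.6, -0.3]
gripper_width: 0.7
gripper_force: 0.0
```

Call:
send_rows([
  [[-0.29,-0.74,-0.01,0,0],[-0.29,-0.74,-0.01,0,0],[-0.29,-0.74,-0.01,0,0],[-0.29,-0.74,-0.01,0,0],[0,0,0,0,0]],
])

```text
time_s: 2.6
ee_pos: [473.6, -303.9, 338.8]
ee_rot: [-179.9, -0.1, 162.7]
force: [0.7, -0.4, 0.7]
gripper_width: 0.5
gripper_force: 0.0
```

Call:
send_rows([
  [[-0.33,-0.65,0,0,0],[0,0,0.35,0,0],[0,0,0.35,0,0],[0,0,0.35,0,0],[0,0,0.3,0,0]],
])

```text
time_s: 3.02
ee_pos: [478.3, -327.1, 284.8]
ee_rot: [179.9, -0.1, 163.0]
force: [-0.1, -0.1, -0.3]
gripper_width: 0.4
gripper_force: 0.0
```

Call:
send_rows([
  [[0,0,0,0,0],[0,0,0,0,0]],
])

```text
time_s: 3.18
ee_pos: [478.4, -327.1, 285.7]
ee_rot: [179.9, -0.1, 163.0]
force: [-0.2, -0.4, 0.4]
gripper_width: 0.3
gripper_force: 0.0
```

Run:
```python
from workcell import env
import cv2
f=env.grab_frame("side"); cv2.imwrite("pics/s1.png",f["pixels"][:,:,::-1])
s=env.state();print(s["time_s"],s["ee_pos"],s["qpos"])
```

```text
3.2333 [ 478.84864356 -327.45386497  286.66756106] [-3.55082745e+01  1.71866253e+01  8.35077449e+01  1.23866469e-02
  7.92982080e+01 -1.08519467e+02]
```

View pics/s1.png

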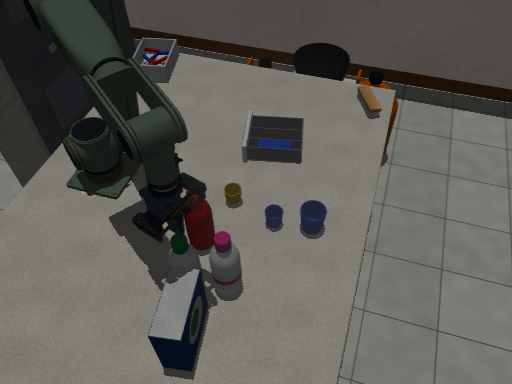

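The side view shows the shut fingers just above the green cap, around (180,232), with the bottles undisturbed. I'll nudge 5 mm in y and dwell.

Call:
send_rows([
  [[-0.04,-0.12,0.04,0,0],[0,0,0,0,0],[0,0,0,0,0],[0,0,0,0,0],[0,0,0,0,0]],
])

```text
time_s: 3.65
ee_pos: [478.9, -332.8, 285.0]
ee_rot: [-180.0, 0.0, 163.0]
force: [0.6, -0.8, 0.0]
gripper_width: 0.8
gripper_force: 0.0
```

Call:
send_rows([
  [[0,0,0,0,0],[0,0,0,0,0],[0,0,0,0,0],[0,0,0,0,0],[0,0,0,0,0]],
])

```text
time_s: 4.07
ee_pos: [478.8, -332.8, 284.7]
ee_rot: [180.0, -0.0, 163.0]
force: [-0.2, -0.4, -0.3]
gripper_width: 0.5
gripper_force: 0.0
```

Call:
send_rows([
  [[0,0,0,0,0],[0,0,0,0,0],[0,0,0,0,0],[0,0,0,0,0],[0,0,0,0,0]],
])

```text
time_s: 4.48
ee_pos: [478.8, -332.8, 284.7]
ee_rot: [180.0, -0.0, 163.0]
force: [0.0, -0.1, 0.3]
gripper_width: 0.4
gripper_force: 0.0
```

Call:
send_rows([
  [[0,0,0,0,0],[0,0,0,0,0],[0,0,0,0,0],[0,0,0,0,0],[0,0,0,0,0]],
])

```text
time_s: 4.9
ee_pos: [478.8, -332.8, 284.7]
ee_rot: [180.0, 0.0, 163.0]
force: [0.6, -0.5, -0.8]
gripper_width: 0.6
gripper_force: 0.0
```

Call:
send_rows([
  [[0,0,0,0,0],[0,0,0,0,0],[0,0,0,0,0],[0,0,0,0,0],[0,0,0,0,0]],
])

```text
time_s: 5.32
ee_pos: [478.8, -332.8, 284.7]
ee_rot: [180.0, -0.0, 163.0]
force: [1.0, 0.9, -1.2]
gripper_width: 0.4
gripper_force: 0.0
```

Run:
```python
from m import *
f=load("top0")
for i,s,c,m in blobs(f,(0,120,40),(8,255,255),100):
    p=pts(f,m); zt=np.percentile(p[:,2],95);t=p[p[:,2]>zt-8];print(s,zt,((t.max(0)+t.min(0))/2).round(),p.min(0).round(),p.max(0).round())
```

```text
[285 245  35  35 830] 240.51678690259638 [ 450. -172.  238.] [ 411. -208.   43.] [ 493. -130.  243.]
```

Call:
send_rows([
  [[0,0,0,0,0],[0,0,0,0,0],[0,0,0,0,0],[0,0,-0.7,0,0],[0,0,-0.7,0,0]],
])

```text
time_s: 5.73
ee_pos: [478.1, -332.3, 339.6]
ee_rot: [179.9, -0.3, 163.0]
force: [0.5, -0.4, 0.8]
gripper_width: 0.1
gripper_force: 0.0
```

Call:
send_rows([
  [[-0.19,0.82,0,0,0],[-0.19,0.82,0,0,0],[-0.19,0.82,0,0,0],[-0.19,0.82,0,0,0],[-0.19,0.82,0,0,0]],
])

```text
time_s: 6.15
ee_pos: [563.7, -185.7, 340.9]
ee_rot: [180.0, 0.0, 163.0]
force: [1.0, -0.5, -0.3]
gripper_width: 0.7
gripper_force: 0.0
```

Call:
send_rows([
  [[-0.19,0.82,0,0,0],[-0.19,0.82,0,0,0],[-0.19,0.82,0,0,0],[-0.19,0.82,0,0,0],[-0.19,0.82,0,0,0]],
])

```text
time_s: 6.57
ee_pos: [648.0, -39.8, 340.8]
ee_rot: [180.0, 0.0, 163.0]
force: [1.0, -0.8, -0.6]
gripper_width: 0.2
gripper_force: 0.0
```

Call:
send_rows([
  [[0,0,0,0,0],[0,0,0,0,0]],
])

```text
time_s: 6.73
ee_pos: [648.0, -39.8, 340.0]
ee_rot: [-180.0, -0.1, 163.2]
force: [-0.2, 0.4, -0.5]
gripper_width: 0.1
gripper_force: 0.0
```

Call:
send_rows([
  [[0,0,0.95,0,0],[0,0,0.95,0,0],[0,0,0.95,0,0],[0,0,0.95,0,0],[0,0,0.95,0,0]],
])

```text
time_s: 7.15
ee_pos: [646.6, -42.8, 149.7]
ee_rot: [-180.0, 0.1, 162.9]
force: [0.1, 0.1, 0.4]
gripper_width: 0.5
gripper_force: 0.0
```

Call:
send_rows([
  [[0,0,0.6,0,0],[0,0,0.4,0,0],[0,0,0.15,0,0],[0,0,0,0,0],[0,0,0,0,0]],
])

```text
time_s: 7.57
ee_pos: [647.9, -42.1, 105.8]
ee_rot: [180.0, 0.1, 162.9]
force: [0.2, -0.2, 1.1]
gripper_width: 0.3
gripper_force: 0.0
```

Run:
```python
from workcell import env
import cv2
f=env.grab_frame("side"); cv2.imwrite("pics/s2.png",f["pixels"][:,:,::-1])
print(env.state()["ee_pos"])
```

```text
[648.32446411 -41.97854907 106.4603758 ]
```

View pics/s2.png

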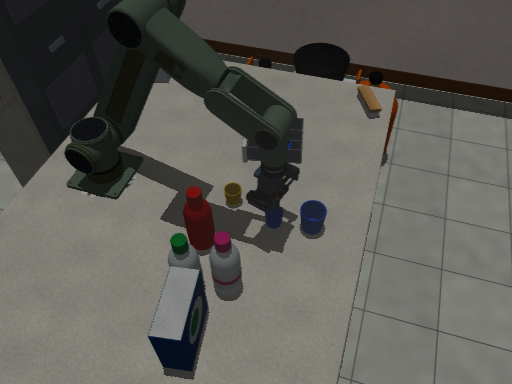

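The side view shows the fingers over the small blue cup at about (274,208), and nothing has moved. A small trim, then dwell.

Call:
send_rows([
  [[0.02,0.05,0.05,0,0],[0,0,0,0,0],[0,0,0,0,0],[0,0,0,0,0],[0,0,0,0,0]],
])

```text
time_s: 8.03
ee_pos: [647.4, -39.1, 103.1]
ee_rot: [180.0, 0.0, 163.0]
force: [0.0, -0.2, 0.2]
gripper_width: 0.6
gripper_force: 0.0
```

Call:
send_rows([
  [[0,0,0,0,0],[0,0,0,0,0],[0,0,0,0,0],[0,0,0,0,0],[0,0,0,0,0]],
])

```text
time_s: 8.45
ee_pos: [647.3, -39.2, 102.7]
ee_rot: [180.0, -0.0, 163.0]
force: [-0.4, -0.4, -0.9]
gripper_width: 0.3
gripper_force: 0.0
```

Call:
send_rows([
  [[0,0,0,0,0],[0,0,0,0,0],[0,0,0,0,0],[0,0,0,0,0],[0,0,0,0,0]],
])

```text
time_s: 8.87
ee_pos: [647.2, -39.1, 102.7]
ee_rot: [180.0, -0.0, 163.0]
force: [-1.2, -0.3, -0.6]
gripper_width: 0.4
gripper_force: 0.0
```

Call:
send_rows([
  [[0,0,0,0,0],[0,0,0,0,0],[0,0,0,0,0],[0,0,0,0,0],[0,0,0,0,0]],
])

```text
time_s: 9.28
ee_pos: [647.2, -39.2, 102.7]
ee_rot: [180.0, -0.0, 163.0]
force: [0.8, 0.2, -0.9]
gripper_width: 0.4
gripper_force: 0.0
```

Call:
send_rows([
  [[0,0,0,0,0],[0,0,0,0,0],[0,0,0,0,0],[0,0,0,0,0],[0,0,0,0,0]],
])

```text
time_s: 9.7
ee_pos: [647.2, -39.2, 102.7]
ee_rot: [180.0, -0.0, 163.0]
force: [-0.3, -0.4, 0.2]
gripper_width: 0.2
gripper_force: 0.0
```

Call:
send_rows([
  [[0,0,0,0,0],[0,0,-0.8,0,0],[0,0,-0.8,0,0],[0,0,-0.8,0,0],[0,0,-0.8,0,0]],
])

```text
time_s: 10.12
ee_pos: [647.0, -39.2, 232.1]
ee_rot: [180.0, -0.0, 163.0]
force: [0.4, -0.2, 0.6]
gripper_width: 0.5
gripper_force: 0.0
```

Call:
send_rows([
  [[0.43,0.67,0,0,0],[0.43,0.67,0,0,0],[0.43,0.67,0,0,0],[0.43,0.67,0,0,0],[0.43,0.67,0,0,0]],
])

```text
time_s: 10.53
ee_pos: [603.6, 115.3, 230.9]
ee_rot: [180.0, 0.0, 163.0]
force: [0.1, 0.9, -0.1]
gripper_width: 0.1
gripper_force: 0.0
```

Call:
send_rows([
  [[0.43,0.67,0,0,0],[0.43,0.67,0,0,0],[0.43,0.67,0,0,0],[0.43,0.67,0,0,0],[0.43,0.67,0,0,0]],
])

```text
time_s: 10.95
ee_pos: [560.5, 268.8, 230.9]
ee_rot: [180.0, 0.0, 163.0]
force: [0.1, 0.8, 0.0]
gripper_width: -0.1
gripper_force: 0.0
```

Call:
send_rows([
  [[0,0,0,0,0],[0,0,0,0,0]],
])

```text
time_s: 11.12
ee_pos: [560.5, 268.7, 230.6]
ee_rot: [-180.0, 0.0, 163.2]
force: [0.3, -1.0, 0.2]
gripper_width: 0.2
gripper_force: 0.0
```

Call:
send_rows([
  [[-0.02,-0.06,0.9,0,0],[0,0,0.9,0,0],[0,0,0.8,0,0],[0,0,0.4,0,0],[0,0,0.1,0,0]],
])

```text
time_s: 11.53
ee_pos: [559.5, 262.4, 103.0]
ee_rot: [-179.7, -0.3, 162.9]
force: [0.7, -0.7, -0.5]
gripper_width: 0.7
gripper_force: 0.0
```

Call:
send_rows([
  [[0,0,0,0,0],[0,0,0,0,0],[0,0,0,0,0]],
])

```text
time_s: 11.78
ee_pos: [562.6, 264.9, 108.7]
ee_rot: [179.9, 0.2, 163.0]
force: [-0.4, 0.0, -0.0]
gripper_width: 0.4
gripper_force: 0.0
```

Run:
```python
from workcell import env
import cv2
f=env.grab_frame("side"); cv2.imwrite("pics/s3.png",f["pixels"][:,:,::-1])
print(env.state()["ee_pos"])
```

```text
[562.44585603 265.02840836 108.71574553]
```

View pics/s3.png

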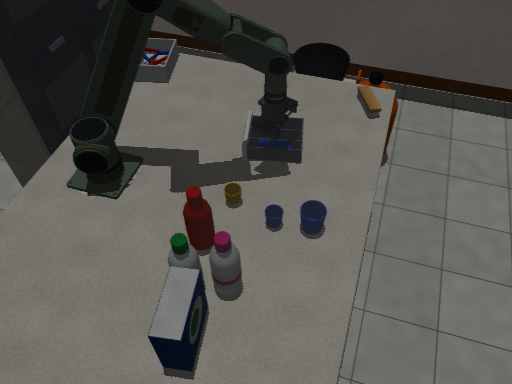

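The side view shows the fingers over the blue insert, near (275,138), and everything else is in place. I'll lower about 5 mm, so the tips are 2–3 cm above both the wall height and the insert, then dwell.

Call:
send_rows([
  [[0,0,0.11,0,0],[0,0,0,0,0],[0,0,0,0,0],[0,0,0,0,0],[0,0,0,0,0]],
])

```text
time_s: 12.25
ee_pos: [561.2, 265.0, 102.5]
ee_rot: [180.0, 0.0, 163.0]
force: [-0.4, 0.4, 0.6]
gripper_width: 0.2
gripper_force: 0.0
```

Call:
send_rows([
  [[0,0,0,0,0],[0,0,0,0,0],[0,0,0,0,0],[0,0,0,0,0],[0,0,0,0,0]],
])

```text
time_s: 12.67
ee_pos: [561.2, 264.9, 102.4]
ee_rot: [180.0, -0.0, 163.0]
force: [-0.6, 0.6, 0.3]
gripper_width: 0.6
gripper_force: 0.0
```

Call:
send_rows([
  [[0,0,0,0,0],[0,0,0,0,0],[0,0,0,0,0],[0,0,0,0,0],[0,0,0,0,0]],
])

```text
time_s: 13.08
ee_pos: [561.2, 264.9, 102.4]
ee_rot: [180.0, -0.0, 163.0]
force: [-0.8, 0.5, -0.5]
gripper_width: 0.2
gripper_force: 0.0
```

Call:
send_rows([
  [[0,0,0,0,0],[0,0,0,0,0],[0,0,0,0,0],[0,0,0,0,0],[0,0,0,0,0]],
])

```text
time_s: 13.5
ee_pos: [561.2, 264.9, 102.4]
ee_rot: [180.0, 0.0, 163.0]
force: [0.2, -0.2, -0.1]
gripper_width: 0.6
gripper_force: 0.0
```

Call:
send_rows([
  [[0,0,0,0,0],[0,0,0,0,0],[0,0,0,0,0],[0,0,0,0,0],[0,0,0,0,0]],
])

```text
time_s: 13.92
ee_pos: [561.2, 264.9, 102.4]
ee_rot: [180.0, 0.0, 163.0]
force: [0.5, 0.6, -0.0]
gripper_width: 0.3
gripper_force: 0.0
```

Call:
send_rows([
  [[0,0,0,0,0],[0,0,0,0,0]],
])

```text
time_s: 14.08
ee_pos: [561.2, 264.9, 102.4]
ee_rot: [180.0, 0.0, 163.0]
force: [0.3, 0.4, 0.3]
gripper_width: 0.4
gripper_force: 0.0
```

Run:
```python
from workcell import env
s=env.state();print(s["time_s"],s["ee_pos"],env.job_done())
```

```text
the job is handed in; nothing more can be done
14.0833 [561.19192585 264.8827231  102.38551275] None
```

I pointed at the green cap, then the 60 mm blue cup, then the blue-insert compartment, for about two seconds each with the fingertips 21–26 mm above, touched nothing, and handed the job in at 14.1 s while still over the insert.

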